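# Hold the topping tub against the lidding machine's stop

### The arm

A 6-joint arm with a two-finger parallel gripper is mounted at the origin on the work surface. World frame = base frame: x ahead of the robot, y to its left, z up, the work surface at z = 0. Lengths are in m, angles in rad, forces in N, time in s.
With the tool pointing down it reaches from about 0.275 to 0.875 m from the base axis. Payload 12.5 kg.
Tool frame: the origin (TCP) lies at the very end of the fingers, on their centre line; the grasp point (between the pads) lies 19 mm behind it; z points along the fingers, y is the line along which they close (so a half turn about z gives the same grasp; the last joint's range is limited). The gripper opens to 85 mm and grips with 20 to 120 N. Pads are 22 mm wide; open, the fingers measure 114 mm over their backs; the gripper's body (76 mm by 85 mm) begins 54 mm behind the grasp point. The pads swing forward as they close: fully open they stand 13 mm farther back than shut.
Start: joints at [-1.382, 0.351, 1.652, -0, 1.139, -0.085], TCP at [0.149, -0.529, 0.231] pointing down, gripper open.
Joint ranges: [-2.75, 2.75], [-0.79, 2.1], [0.01, 2.65], [-1.57, 4.71], [0.07, 3.14], [-2.87, 2.87]. Speed limits (rad/s): [2.22, 2.22, 2.79, 3.14, 3.14, 3.14].

### API

Orientations are given as a 3x3 rotation matrix whose columns are the frame's x, y, z axes.
In Python, from bench import manip gives the robot as it stands. Calls block until the motion is done:
- manip.move_ptp(position, orientation): joint-space move of the TCP to a pose.
- manip.move_l(position, attitude=None, max_speed=0.15): straight line of the TCP; attitude=None keeps the orientation; max_speed is the mean speed in m/s.
- manip.move_j(angles): joint-space move.
- manip.set_gripper(opening, effort=None): opening from 0.0 (shut) to 1.0 (fully open); effort is the grip in N (None keeps the last); returns when the fingers have stopped.
- manip.dwell(seconds).
- manip.inverse_kinematics(position, orientation): joint angles nearest the present ones, or None.
- manip.grab_frame(name): name is "side" or "top"; returns (picture, depth): 384x512x3 uint8, red, green, blue; 384x512 float32, m along the optical axis (not along the pixel's ray), 0 where there is no reading.
- manip.get_calibration(name): a dict with "camera_matrix" (3x3 intrinsics, pixels), "R" (3x3) and "t" (3): a world point X has camera coordinates R X + t. Camera axes: x right, y down, z forward; pixel columns grow to the right and rows downward; lengths in m; the calibration is good to about 2 mm. A picture is of the moment at which its call begins. get_calibration takes no time and is no camera call.
A pose or a line that the arm cannot do raises manip.Unreachable and nothing moves.
- manip.sign_off(): hands the job in; it is judged then, once.
Trained networks look in the newest picture that a camera, given by its name, has taken for a name from the list of things; names that differ only in an ending like _2 or _b are one class to them, and where a whole thing is asked for, a point or a joint stands for the part that bears it (a point fixed in the world has none). Each returns a list of dicts, best first, with "confidence" (0 to 1); they miss things now and then, are a little off and sometimes report something else, mostly with a low value. They report only what shows in the picture. A call takes as long as a camera call. They do not tell look-alikes from the thing itself.
- manip.look_for(camera, name): "at" ([x, y, z] in m, in world coordinates, good to about 4 mm: the middle of the surface that is visible of it).
Readings, each from a call of its own:
- manip.current_time(): time.
- manip.current_qpos(): joint angles.
- manip.current_joint_vel(): joint speeds.
- manip.current_joint_torque(): joint torques, N m.
- manip.current_ee_pos(): TCP position.
- manip.current_tcp_rot(): TCP orientation.
- manip.current_force(): force on the tool from outside, world axes, zero at the start.
- manip.current_ft_torque(): the same for the moment, N m.
- manip.current_grip_width(): opening from 0.0 (shut) to 1.0 (fully open).
- manip.current_grip_force(): force on a finger pad.
Only numpy, scipy, OpenCV 4.12 (cv2) and the standard library are available. Lean on these libraries where they do the work, as an engineer would, in place of code of your own. Each camera call takes 0.05 s, during which the arm holds its last target. There are 200 camera calls.

### The job

Set the lidding machine by pressing its three keys one at a time, letting each come up again: the round key, then the long bar key, then the small square key. Then take the slim steel tub and, standing flat on the counter, press its narrow end squarely against the middle of the machine's sprung stop plate until the plate is about half way in, never driving the plate to its end. Keep that steady push and finish while still holding it there, so that the stallholder can clip the lid down; leave the other things where they are.

Things in the scene. Friction and masses are not known exactly. Their poses are not given: they have to be found in the camera images.
- tub: the slim steel tub with its flat white lid laid on: a closed block 110 mm long (its x), 52 mm wide (its y), 55 mm high (a raised panel on the lid reaches 57), 0.35 kg give or take. Origin at the centre of its underside, z up. Its two narrow ends are alike; it can be gripped across its 52 mm width from above
- lidder: lidding machine: white box fixed to the counter on the robot's left. Origin: centre of its footing (z = 0); x = the level direction in which the tub is pushed, into the machine, y to the left of x, z up. Keyed top 60 mm high, x -50 to +55 mm, 100 mm to either side in y; behind it a ridge and the folded-back press frame, up to 96 mm high (x +55 to +180)
- stop_face (a point): centre of the flat front face of the sprung stop plate (steel, 12 mm thick, 70 wide, 46 high, from 6 to 52 mm above the counter), 29 mm above the counter. At rest it lies at x = -83 mm, y = 0 in the machine's frame and moves along the machine's +x as it is pressed; axes as the machine's
- stop (a joint): how far the stop plate is pushed in, m: 0 at rest, 0.020 at its end; spring: 1.8 N to start, 0.6 N more per mm, 7.8 N at half way (0.010)
- key_round_top (a point): centre of the top of the round white key, 30 mm across. It stands 12 mm proud of the machine's 60 mm high top (its top 72 mm above the counter). The three keys stand in a row along the machine's y, 60 mm apart, 20 mm towards the stop from the machine's origin; which is where varies. Keys move straight down
- key_round (a joint): the round white key: pressed depth in m: 0 up, 0.005 fully down; spring, 1.5 N to start, 4.5 N at the bottom; it comes back up by itself. Counts as pressed beyond 0.0035 m with the other two up
- key_bar_top (a point): centre of the top of the long bar-shaped white key, 40 x 16 mm, long across the machine (along its y). It stands 12 mm proud of the machine's 60 mm high top (its top 72 mm above the counter). The three keys stand in a row along the machine's y, 60 mm apart, 20 mm towards the stop from the machine's origin; which is where varies. Keys move straight down
- key_bar (a joint): the long bar-shaped white key: pressed depth in m: 0 up, 0.005 fully down; spring, 1.5 N to start, 4.5 N at the bottom; it comes back up by itself. Counts as pressed beyond 0.0035 m with the other two up
- key_square_top (a point): centre of the top of the small square white key, 16 x 16 mm. It stands 12 mm proud of the machine's 60 mm high top (its top 72 mm above the counter). The three keys stand in a row along the machine's y, 60 mm apart, 20 mm towards the stop from the machine's origin; which is where varies. Keys move straight down
- key_square (a joint): the small square white key: pressed depth in m: 0 up, 0.005 fully down; spring, 1.5 N to start, 4.5 N at the bottom; it comes back up by itself. Counts as pressed beyond 0.0035 m with the other two up
- bowl: leave alone: white bowl, 90 mm across, 45 high. Origin at the underside
- jar: leave alone: glass jar with steel lid, 66 mm across, 85 high. Origin at the underside
- spatula: leave alone: wooden-handled spatula with a white blade, lying flat. Origin at the underside near the middle
- pot: leave alone: square steel pot with white lid, 74 x 74 x 62 mm (not the slim tub). Origin at the underside
- spoon: leave alone: steel spoon, lying flat. Origin at the underside near the middle
- shaker: leave alone: aluminium shaker, 56 mm across, 100 high. Origin at the underside
- cup: leave alone: white cup, 76 mm across, 90 high. Origin at the underside
Not all that is in view belongs to the job. What is shaped like the tub but orange or turquoise is not meant.

How it is judged:
On the way, in this order (a step that is already met when the one before it is completed fails the run):
1. the round key is pressed down, the other two up (value of joint key_round above 0.0035 m and value of joint each of key_bar, key_square below 0.0015 m), for 0.03 s.
2. then the long bar key is pressed down, the other two up (value of joint key_bar above 0.0035 m and value of joint each of key_round, key_square below 0.0015 m), for 0.03 s.
3. then the small square key is pressed down, the other two up (value of joint key_square above 0.0035 m and value of joint each of key_round, key_bar below 0.0015 m), for 0.03 s.
4. then the tub is held square and flat against the stop, the plate about half way in, for half a second (value of joint stop between 0.005 and 0.015 m and contact force between tub and stop between 3.5 and 14 N and contact force between any of the fingers, the arm and tub above 2 N and y of tub in the frame of lidder between -0.014 and 0.014 m and x of tub in the frame of lidder between -0.145 and -0.11 m and angle between the x axis of tub and the x axis of lidder, either way round below 0.12 rad and angle between tub's own z axis and vertical below 0.08 rad and height (world z) of tub below 0.006 m), for 0.5 s.
At the end, for the whole second after the job is handed in: Still holding: stop plate steady at 5 to 15 mm in (of 20), push 3.5 to 14 N, tub flat on the counter (tilt under 0.08 rad, underside under 6 mm up), its length within 0.12 rad of the push direction, its middle within 14 mm of the machine's middle line; keys up (all of step 4 and value of joint each of key_round, key_bar, key_square below 0.0015 m and linear speed of tub below 0.02 m/s and velocity of joint stop between -0.01 and 0.01 m/s); the arm keeps its last pose, push and grip.
It fails at once if the stop plate is driven to its end (beyond 19 mm) or pushed harder than 20 N (value of joint stop above 0.019 m or contact force between anything else and stop above 20 N).
It fails at once if two keys are down together (value of joint each of key_round, key_bar above 0.0025 m or value of joint each of key_bar, key_square above 0.0025 m or value of joint each of key_round, key_square above 0.0025 m).
It fails at once if the tub is tipped over (angle between tub's own z axis and vertical above 0.7 rad).
It fails at once if another thing on the counter is moved more than 30 mm (distance of any of bowl, jar, spatula, pot, spoon, shaker, cup from where it was at the start of the episode above 0.03 m).
It also fails if it takes over 67 s, if anything falls off the work surface, if the arm or the gripper's body presses on something with over 40 N, if the wrist force passes 120 N, or if a joint passes its speed limit or range.

## Working session

There is one attempt and no reset: what is moved stays moved. The work goes in short steps, each a Python script; the robot and the scene stay as the last script left them, time stands still between calls to the robot, and variables do not carry over. Pictures are saved under pics/ and viewed, at most 10 in all, crops included, and the job is handed in when it is done.

```bash
mkdir -p pics; python3 - <<'E'
from bench import manip
import cv2,numpy as np
for c in("top","side"):
    p,d=manip.grab_frame(c); cv2.imwrite(f"pics/{c}0.png",p[:,:,::-1]); np.save(f"{c}_d.npy",d); np.save(f"{c}_p.npy",p)
    k=manip.get_calibration(c); K,R,t=k["camera_matrix"],np.array(k["R"]),np.array(k["t"])
    print(c,"cam pos",(-R.T@t).round(3))
    for n in("tub","lidder","stop_face","key_round_top","key_bar_top","key_square_top"):
        for r in manip.look_for(c,n)[:3]:
            q=K@(R@np.array(r["at"])+t)
            print(c,n,np.round(r["at"],3),round(r["confidence"],2),(q[:2]/q[2]).round())
print(manip.current_time())
E
```

```text
top cam pos [ 0.174 -0.023  1.887]
top tub [ 0.266 -0.469  0.053] 0.94 [376. 261.]
top tub [ 0.331 -0.328  0.054] 0.93 [338. 243.]
top tub [ 0.486 -0.303  0.056] 0.82 [330. 201.]
top lidder [0.507 0.326 0.06 ] 0.73 [163. 193.]
top lidder [ 0.447 -0.038  0.02 ] 0.35 [259. 212.]
top stop_face [0.485 0.207 0.046] 0.55 [195. 200.]
top key_bar_top [0.506 0.324 0.06 ] 0.26 [163. 193.]
side cam pos [0.353 0.869 1.118]
side tub [ 0.487 -0.291  0.058] 0.83 [291. 136.]
side tub [ 0.268 -0.462  0.049] 0.77 [360. 114.]
side tub [ 0.337 -0.16   0.055] 0.66 [332. 171.]
side lidder [0.509 0.357 0.058] 0.83 [241. 309.]
side stop_face [0.485 0.214 0.039] 0.83 [262. 266.]
side key_bar_top [0.487 0.215 0.045] 0.46 [261. 265.]
side key_square_top [ 0.446 -0.059  0.023] 0.71 [292. 196.]
0.7
```

View pics/top0.png

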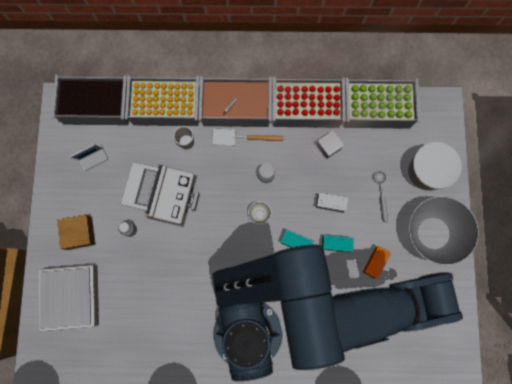

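```bash
python3 - <<'E'
import cv2,numpy as np
p=np.load("side_p.npy")[:,:,::-1]; t=np.load("top_p.npy")[:,:,::-1]
a=cv2.resize(p[235:385,160:360],(800,600),interpolation=cv2.INTER_CUBIC)
cv2.imwrite("pics/side_m.png",a)
a=cv2.resize(p[85:205,200:430],(800,417),interpolation=cv2.INTER_CUBIC)
cv2.imwrite("pics/side_t.png",a)
E
```

```text
(no output)
```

View pics/side_m.png

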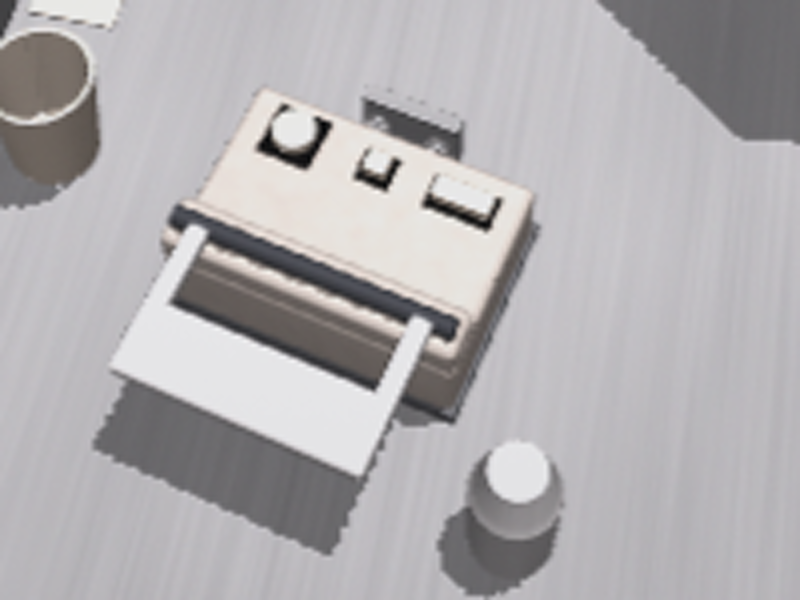

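View pics/side_t.png

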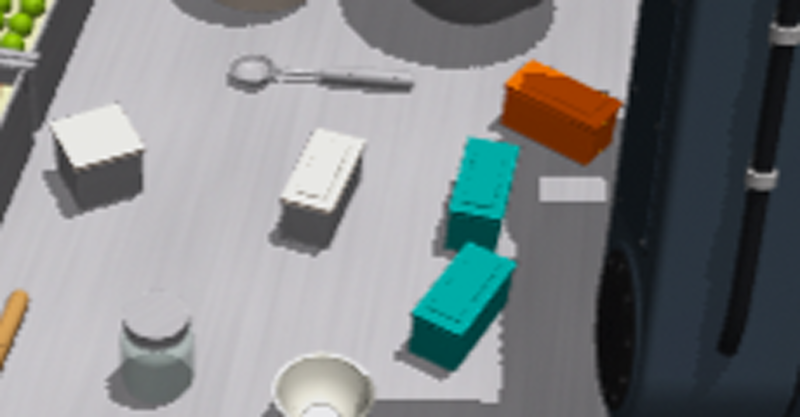

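The top view shows five tub-shaped things. Three are look-alikes: turquoise at (297,240) and (338,243), orange at (377,262). The steel, white-lidded one at (332,202) fits, and the enlarged side crop confirms it. The square one at (330,144) is the pot. On the machine, seen in the side view, the round key is at (234,267), the square key in the middle at (254,276) and the bar at (275,284). The stop plate faces the robot's right.

```bash
cat > h.py <<'E'
from bench import manip
import cv2,numpy as np
def cloud(c,grab=True):
    p,d=manip.grab_frame(c); k=manip.get_calibration(c)
    K,R,t=np.array(k["camera_matrix"]),np.array(k["R"]),np.array(k["t"])
    v,u=np.nonzero(d>0); z=d[v,u]
    X=np.stack([(u-K[0,2])/K[0,0]*z,(v-K[1,2])/K[1,1]*z,z],1)
    return (X-t)@R,p[v,u],np.stack([u,v],1)
def sel(W,x,y,z): return (W[:,0]>x[0])&(W[:,0]<x[1])&(W[:,1]>y[0])&(W[:,1]<y[1])&(W[:,2]>z[0])&(W[:,2]<z[1])
def rect(P):
    r=cv2.minAreaRect(P[:,:2].astype(np.float32)*1000); return r
def down(yaw): # tool x at angle yaw, z down
    c,s=np.cos(yaw),np.sin(yaw); return np.array([[c,s,0],[s,-c,0],[0,0,-1.]])
E
python3 - <<'E'
from h import *
for c in("top","side"):
    W,C,U=cloud(c)
    m=sel(W,(.38,.64),(.22,.42),(.053,.066)); print(c,"top60",m.sum(),rect(W[m]),np.median(W[m,2]))
    m=sel(W,(.36,.6),(.15,.48),(.0675,.077)); P=W[m]
    lab=np.zeros(len(P),int)
    # cluster
    import scipy.cluster.hierarchy as h
    L=h.fcluster(h.linkage(P[:,:2],'single'),.012,'distance')
    for i in set(L):
        Q=P[L==i]
        if len(Q)>3: print("  key?",len(Q),Q.mean(0).round(4),rect(Q))
    m=sel(W,(.4,.57),(-.38,-.22),(.046,.066)); print("tub",m.sum(),rect(W[m]),np.median(W[m,2]),W[m].mean(0))
    m=sel(W,(.42,.56),(.17,.235),(.015,.056)); print("stop",m.sum(),rect(W[m]),W[m,2].max())
for n in("key_round_top","key_bar_top","key_square_top"): print(n,[(np.round(r["at"],3),round(r["confidence"],2)) for r in manip.look_for("side",n)[:2]])
# obstacles
W,C,U=cloud("top"); m=sel(W,(.2,.75),(-.5,.2),(.02,.12))
L=h.fcluster(h.linkage(W[m][:,:2],'single'),.012,'distance')
for i in set(L):
    Q=W[m][L==i]
    if len(Q)>25: print("obj",Q.min(0).round(3),Q.max(0).round(3))
E
```

```text
top top60 1153 ((502.3585205078125, 286.33099365234375), (109.41905975341797, 200.6417236328125), 77.36456298828125) 0.059566636575591574
  key? 39 [0.4403 0.2759 0.0716] ((440.63763427734375, 281.089599609375), (26.631397247314453, 39.819190979003906), 73.81354522705078)
  key? 5 [0.4822 0.2981 0.0705] ((483.7685241699219, 295.8927917480469), (20.640104293823242, 10.474639892578125), 46.351409912109375)
  key? 24 [0.4933 0.2613 0.0706] ((491.8071594238281, 262.62945556640625), (48.95164108276367, 26.182373046875), 46.44485092163086)
  key? 35 [0.556  0.2502 0.0712] ((555.4241943359375, 252.66822814941406), (29.352474212646484, 32.06251907348633), 63.92732238769531)
  key? 4 [0.5449 0.3628 0.0747] ((544.552490234375, 362.6939697265625), (1.7895742654800415, 18.89198875427246), 79.77655792236328)
  key? 27 [0.4535 0.3535 0.0726] ((455.5572509765625, 353.54412841796875), (25.8344783782959, 83.5893783569336), 68.31427764892578)
  key? 11 [0.5251 0.3409 0.0738] ((526.3468627929688, 341.1448059082031), (13.951499938964844, 40.85787582397461), 84.2679672241211)
  key? 5 [0.5585 0.3001 0.07
[... 1858 characters left out ...]
506821892284818 [ 0.4856573  -0.30435744  0.0548359 ]
stop 265 ((494.05865478515625, 212.73788452148438), (32.72913360595703, 89.36466979980469), 86.07150268554688) 0.05588371518486318
key_round_top [(array([0.561, 0.253, 0.069]), 0.58)]
key_bar_top [(array([0.441, 0.279, 0.072]), 0.46)]
key_square_top []
obj [ 0.664 -0.355  0.022] [ 0.75  -0.259  0.079]
obj [ 0.736 -0.123  0.02 ] [0.749 0.01  0.033]
obj [ 0.454 -0.367  0.02 ] [ 0.523 -0.254  0.07 ]
obj [ 0.564 -0.093  0.02 ] [ 0.625 -0.031  0.093]
obj [ 0.401 -0.082  0.02 ] [0.486 0.005 0.056]
obj [ 0.205 -0.5    0.02 ] [ 0.322 -0.427  0.068]
obj [ 0.316 -0.235  0.021] [ 0.38  -0.119  0.067]
obj [ 0.302 -0.386  0.022] [ 0.36  -0.273  0.066]
```

Machine yaw is 77.5°, from the key row (119 mm long, expected 120) and from the top rectangle, with its origin at about (0.501, 0.2845). The tub is at (0.486, -0.310), yaw 80.6°, measuring 110x53. These agree with the sizes given, so I'll press the keys with feeling.

```bash
cat >> h.py <<'E'
YAW=np.radians(77.5); MX=np.array([np.cos(YAW),np.sin(YAW)]); MY=np.array([-MX[1],MX[0]]); O=np.array([.501,.2845])
def mach(x,y): return O+x*MX+y*MY
def press(p):
    manip.move_l([*p,.085]); f0=manip.current_force()[2]; manip.move_l([*p,.074],max_speed=.08)
    z=.074; f=0
    while z>.0655 and f<4.3:
        z-=.0006; manip.move_l([*p,z],max_speed=.02); f=abs(manip.current_force()[2]-f0)
        if f>.8: print(round(z,4),round(manip.current_ee_pos()[2],4),round(f,2))
    manip.dwell(.1); manip.move_l([*p,.09]); print("t",manip.current_time())
E
python3 - <<'E'
from h import *
best=None
for y in(YAW,YAW-np.pi):
    q=manip.inverse_kinematics([*mach(-.128,0),.02],down(y)); q2=manip.inverse_kinematics([.486,-.31,.2],down(y)); print(np.degrees(y),q,q2)
    if q is not None and q2 is not None and (best is None or abs(q[5])+abs(q2[5])<best[0]): best=(abs(q[5])+abs(q2[5]),y)
y=best[1]; print(y)
manip.set_gripper(0.0,30)
R=down(y); p=mach(-.02,-.06); print(p)
manip.move_ptp([*p,.2],R); print(manip.current_ee_pos(),manip.current_force(),manip.current_time())
press(p)
E
```

```text
77.5 [ 2.31874753e-01  5.93239222e-01  1.91881768e+00 -4.44089210e-16
  6.29535750e-01  4.50040910e-01] [-6.48547329e-01  4.31603717e-01  1.61418094e+00 -4.44089210e-16
  1.09580800e+00 -4.30381173e-01]
-102.5 [ 2.31874753e-01  5.93239222e-01  1.91881768e+00 -4.44089210e-16
  6.29535750e-01 -2.69155174e+00] [-6.48547329e-01  4.31603717e-01  1.61418094e+00 -4.44089210e-16
  1.09580800e+00  2.71121148e+00]
1.3526301702956054
[0.55524897 0.2519877 ]
[0.55553449 0.25136066 0.20004632] [-0.19913756 -0.61345564 -0.1184073 ] 4.8583
0.0722 0.0722 0.8
0.0716 0.0717 1.71
0.071 0.071 1.46
0.0704 0.0704 1.58
0.0698 0.0698 3.01
0.0692 0.0692 2.29
0.0686 0.0686 3.16
0.068 0.068 2.88
0.0674 0.0674 3.57
0.0668 0.067 7.23
t 9.4667
```

```bash
python3 - <<'E'
from h import *
for y in(.06,0):
    p=mach(-.02,y); manip.move_l([*p,.092],max_speed=.2); press(p)
# grasp tub
manip.move_l([*mach(-.10,0),.22],max_speed=.3)
T=np.array([.486,-.3095]); R=down(np.radians(80.6))
manip.set_gripper(1.0)
manip.move_ptp([*T,.16],R)
print(manip.current_ee_pos(),manip.current_grip_width(),manip.current_time())
W,C,U=cloud("side"); m=sel(W,(.4,.57),(-.38,-.22),(.046,.061)); print(m.sum(),rect(W[m]))
E
```

```text
0.0716 0.0717 2.32
0.071 0.071 1.85
0.0704 0.0704 1.98
0.0698 0.0698 2.91
0.0692 0.0692 3.59
0.0686 0.0686 4.31
t 13.3917
0.0728 0.0728 1.13
0.0722 0.0722 0.92
0.071 0.071 0.85
0.0704 0.0704 1.25
0.0698 0.0698 1.73
0.0692 0.0692 1.68
0.0686 0.0686 2.61
0.068 0.068 2.24
0.0674 0.0674 3.42
0.0668 0.0671 6.23
t 17.7833
[ 0.48642204 -0.30873761  0.16015041] 1.0016085833414434 21.0417
359 ((485.4942321777344, -308.2096862792969), (117.23643493652344, 53.07334899902344), 80.59542083740234)
```

The bar press stopped early on force noise at 0.0686, about 3.4 mm down, which may not count. Repeating bar then square, both to the bottom, does no harm.

```bash
python3 - <<'E'
from h import *
def press2(p):
    manip.move_l([*p,.092],max_speed=.25); manip.dwell(.15); f0=manip.current_force()[2]
    manip.move_l([*p,.0735],max_speed=.1); manip.move_l([*p,.0679],max_speed=.03)
    for z in(.0674,.0670,.0667):
        manip.move_l([*p,z],max_speed=.02); f=abs(manip.current_force()[2]-f0); print(z,manip.current_ee_pos()[2].round(4),round(f,2))
        if f>5.5: break
    manip.dwell(.15); manip.move_l([*p,.092],max_speed=.15)
manip.set_gripper(0.0)
manip.move_l([.486,-.3095,.22],max_speed=.3)
manip.move_ptp([*mach(-.02,.06),.13],down(YAW))
press2(mach(-.02,.06)); press2(mach(-.02,0))
manip.move_l([*mach(-.03,0),.2],max_speed=.3)
manip.set_gripper(1.0)
manip.move_ptp([.486,-.3095,.13],down(np.radians(80.6)))
manip.move_l([.486,-.3095,.021],max_speed=.12)
manip.set_gripper(0.0,40)
print(manip.current_ee_pos(),manip.current_grip_width(),manip.current_grip_force(),manip.current_time())
E
```

```text
0.0674 0.0677 3.82
0.067 0.0671 3.92
0.0667 0.067 7.29
0.0674 0.0677 4.38
0.067 0.0671 4.67
0.0667 0.067 6.19
[ 0.48646516 -0.30977888  0.02175826] 0.6025616936331072 40.837445855140686 33.9083
```

```bash
python3 - <<'E'
from h import *
R=down(YAW); Z=.0222
manip.move_l([.486,-.3095,.135],max_speed=.2)
print("held",manip.current_grip_width(),manip.current_force())
manip.move_l([*mach(-.170,0),.135],R,max_speed=.25)
manip.move_l([*mach(-.170,0),.04],max_speed=.12)
manip.move_l([*mach(-.170,0),Z],max_speed=.04)
print(manip.current_ee_pos(),manip.current_force(),manip.current_grip_width(),manip.current_time())
W,C,U=cloud("top"); 
r=[]
for c in("top","side"):
    p,d=manip.grab_frame(c); cv2.imwrite(f"pics/{c}1.png",cv2.resize(p[150:350,100:360] if c=="side" else p[130:270,100:282],None,fx=3,fy=3)[:,:,::-1])
E
```

```text
held 0.6033884740145099 [-0.04163015  0.18741839 -2.97141477]
[0.46409979 0.11851954 0.02188464] [-0.40038918 -0.46980592 -2.48508407] 0.5992447563433283 38.025
```

View pics/side1.png

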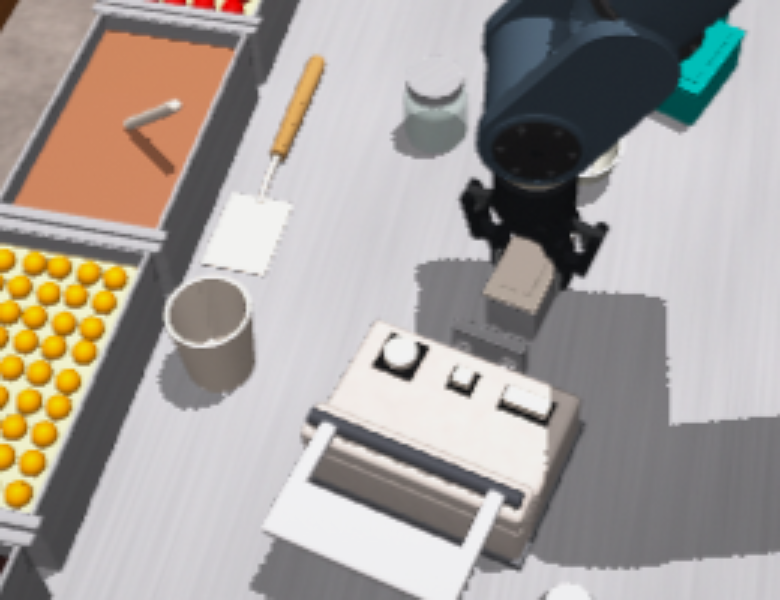

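The tub is held level, in line with the stop plate (tub at crop (520,275), plate at (490,345)), and nothing else has moved. Next I push in by feel.

```bash
python3 - <<'E'
from h import *
Z=.0222
def F(n=6):
    a=[]
    for _ in range(n): a.append(manip.current_force()); manip.dwell(.02)
    return np.mean(a,0)
manip.move_l([*mach(-.150,0),Z],max_speed=.06); manip.dwell(.1); f0=F()
x=-.150
while x<-.1205:
    x+=.0015; manip.move_l([*mach(x,0),Z],max_speed=.03); f=F()-f0; a=-f[:2]@MX
    e=manip.current_ee_pos(); print(round(x,4),((e[:2]-O)@MX).round(4),a.round(2),f.round(1),e[2].round(4))
    if a>7.0: break
print(manip.current_grip_width(),manip.current_grip_force(),manip.current_time())
E
```

```text
-0.1485 -0.1485 -0.21 [-0.4  0.3 -0.1] 0.0222
-0.147 -0.147 -0.22 [-0.3  0.3 -0.5] 0.0222
-0.1455 -0.1455 -0.52 [-0.4  0.6  0.3] 0.0222
-0.144 -0.144 -0.44 [-0.1  0.5  0.1] 0.0222
-0.1425 -0.1425 -0.27 [-0.3  0.3 -0.2] 0.0222
-0.141 -0.141 -0.44 [-0.4  0.5 -0.3] 0.0222
-0.1395 -0.1395 -0.0 [-0.6  0.1 -0.2] 0.0222
-0.138 -0.1381 1.33 [-0.7 -1.2  0. ] 0.0222
-0.1365 -0.1366 2.56 [-0.6 -2.5  0.2] 0.0222
-0.135 -0.1351 3.18 [-1.3 -3.   0.3] 0.0222
-0.1335 -0.1335 4.07 [-1.3 -3.9  0.1] 0.0222
-0.132 -0.1321 4.86 [-1.1 -4.7  0.2] 0.0222
-0.1305 -0.1307 5.8 [-1.2 -5.7  0.3] 0.0222
-0.129 -0.1293 6.73 [-1.  -6.7  0.5] 0.0221
-0.1275 -0.1279 8.01 [-1.7 -7.8  0.2] 0.0221
0.6001809797061156 42.31092989444733 44.1083
```

```bash
python3 - <<'E'
from h import *
manip.dwell(1.0); print(manip.current_force(),manip.current_ee_pos())
W,C,U=cloud("side"); m=sel(W,(.42,.54),(.12,.218),(.048,.061)); print(m.sum(),rect(W[m]))
d=(W[m][:,:2]-O); print("machine y range",np.percentile(d@MY,[2,98]),"z",np.median(W[m,2]))
print(manip.sign_off())
E
```

```text
[-1.56299797 -7.89694142 -2.18393527] [0.47322349 0.1596411  0.0221354 ]
466 ((477.222900390625, 173.27963256835938), (89.01698303222656, 88.88223266601562), 0.9322214722633362)
machine y range [-0.03031131  0.03492141] z 0.055500273161920445
the job is handed in; nothing more can be done
None
```

I pressed the round, bar and square keys in order and handed the job in with the tub still held against the stop plate: about 8 N of push, plate roughly 10 mm in by force and position. The first bar press may have stopped short, so I repeated bar and then square to the bottom; sign-off gave no verdict.

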